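# Draw the drip rack's bolt with a hook

### The arm

A 7-joint arm with a two-finger parallel gripper is mounted at the origin on the work surface. World frame = base frame: x ahead of the robot, y to its left, z up, the work surface at z = 0. Lengths are in m, angles in rad, forces in N, time in s.
With the tool pointing down it reaches from about 0.4 to 0.85 m from the base axis. Payload 10.4 kg.
Tool frame: the origin (TCP) lies between the finger pads; the fingertips stand 22 mm ahead of it and the grasp point (between the pads) lies 3 mm ahead of it; z points along the fingers, y is the line along which they close (so a half turn about z gives the same grasp; the last joint's range is limited). The gripper opens to 85 mm and grips with 20 to 120 N. Pads are 22 mm wide; open, the fingers measure 114 mm over their backs; the gripper's body (76 mm by 85 mm) begins 54 mm behind the grasp point. The pads swing forward as they close: fully open they stand 13 mm farther back than shut.
Start: joints at [1.136, 0.332, -0.065, 1.46, 0.022, 1.35, -0.088], TCP at [0.25, -0.573, 0.253] pointing down, gripper open.
Joint ranges: [-2.6, 2.6], [-0.5, 2.12], [-1.47, 1.34], [0.16, 2.42], [-1.27, 4.41], [0.06, 2.06], [-2.6, 2.6]. Speed limits (rad/s): [2.22, 2.22, 2.79, 2.79, 3.14, 3.14, 3.14].

### API

Orientations are given as a unit quaternion [x, y, z, w].
In Python, from workcell import manip, camera, ticket, boxes_of, outline_of gives the robot as it stands.
- The arm moves only by the tool carry_out, never from a script. Its argument "deltas" is a list of rows, each a list of 5 numbers: the shift along the tool's x, y, z as a fraction of full scale, then the turn about the tool's z as a fraction of full scale, then the opening, from -1 (shut) to 1 (fully open), so that 0 is half open. In form: [[tx, ty, tz, spin, gripper], ...]. A call has 1 to 20 rows; each row is the pose to reach, as a shift and turn from the pose commanded when the call began, along the tool's axes at that moment; what a row does not reach only later rows make up. Full scale, the value 1, is 150 mm for a shift and 30 degrees for a turn. A row lasts 1/8 s, in which the tool goes at most 62.5 mm and 10.7 degrees, less where a joint would pass 70% of its speed; a pose out of reach is approached as far as the arm can. A call with a number of a shift or a turn outside -1 to 1 is refused whole. A call with a gripper value outside its range is refused whole. The fingers move at their own pace and stop on an object; "force" is the grip in N (left out, the last holds). Time passes only in rows, so rows that repeat a pose let the fingers close. It gives the time, the measured TCP pose, the force, the opening and the grip force at its end, in the units of the state.
- manip.get_obs(): the state, without advancing time (a new reading comes with each control period).
- camera(name): name is "scene" or "top" or "wrist"; returns a dict with "img" (420x560x3 uint8, red, green, blue), "depth" (420x560 float32, m along the optical axis (not along the pixel's ray), 0 where there is no reading), "vertical_fov" (degrees; the focal length in pixels is half the picture's height over the tangent of half this angle, whatever the lens; pixels are square), "cx", "cy" (the principal point, pixels), "k1" (the pictures are not rectified: a ray, as slopes to the right and down, at radius r is drawn at 1 + k1 r^2 times it, then the intrinsics apply), "R" (3x3) and "t" (3): a world point X has camera coordinates R X + t. Camera axes: x right, y down, z forward; pixel columns grow to the right and rows downward; lengths in m; the calibration is good to about 2 mm. A picture is of the moment at which its call begins.
- ticket.hand_in(): hands the job in; it is judged then, once.
Trained networks look in a picture, given as the dict that the camera call returned (one of the last four; its "shot" number tells which), for a name from the list of things; names that differ only in an ending like _2 or _b are one class to them, and where a whole thing is asked for, a point or a joint stands for the part that bears it (a point fixed in the world has none). Each returns a list of dicts, best first, with "conf" (0 to 1); they miss things now and then, are a little off and sometimes report something else, mostly with a low value. They report only what shows in the picture. A call takes as long as a camera call.
- boxes_of(query, picture): "position" ([x, y, z] in m, in world coordinates, good to about 4 mm: the middle of the surface that is visible of it).
- outline_of(query, picture): "region" (420x560 bool, what is visible of it).
The state is a dict: "clock": time; "joint_pos": joint angles; "joint_velocities": joint speeds; "tau": joint torques, N m; "position": TCP position; "ee_rot": TCP orientation; "ft_force": force on the tool from outside, world axes, zero at the start; "torque": the same for the moment, N m; "grip_width": opening from 0.0 (shut) to 1.0 (fully open); "grasp_force": force on a finger pad.
Only numpy, scipy, OpenCV 4.12 (cv2) and the standard library are available. Lean on these libraries where they do the work, as an engineer would, in place of code of your own. Each camera call takes 0.05 s, during which the arm holds its last target. There are 200 camera calls.

### The job

Take the hooked rod from the silicone mat and use it to reach into the bay of the pale grey tier stack and draw the orange-knobbed bolt all the way back towards the mouth of the bay, until you feel it come up firm against its stop; pull gently, because the resin knob is brittle. Then bring the hook out, leaving the bolt drawn, and lay it gently flat on the mat again. Keep the gripper out of the stack and leave everything else as it stands.

Things in the scene. Friction and masses are not known exactly. Their poses are not given: they have to be found in the camera images.
- tower: pale grey plastic tier stack, fixed, 200 mm deep, 170 mm wide, 154 mm tall. Origin at counter level; x points from the mouth (robot side) to the back, z up. A drawer tier (x -90 to +110 mm) is topped by a deck 68 mm above the counter; over it an open bay, roofed by a slatted drip rack (x -60 to +110 mm, underside at 130 mm, slats' top 140 mm, rim 154 mm) that the bolt locks on
- bay_mouth (a point): middle of the bay's mouth, on the deck, in the stack's axes (stack x -60 mm). The bay is 156 mm wide inside (y -78 to +78 mm), 62 mm high, too low for a hand or gripper. The steel barrel bolt lies on the deck along the stack's middle line, in two guide straps 22 mm wide whose tops are 20 mm above the deck: the rear one at stack x +67 to +77 mm, the front one somewhere in x -28 to +6 mm
- keeper (a point): hole in the steel keeper plate that takes the bolt's nose, on the plate's mouth side, 11 mm above the deck. The plate hangs from the rack at the back of the bay, 38 mm wide and 62 mm tall: keep the hook off it
- bolt (a joint): travel of the bolt in m: 0 fully shot; it slides towards the mouth (stack -x), starts 0 to 8 mm drawn, drags with about 3.5 N and stays where left. Hard stop: the knob meets the front strap, which is set by its screws differently on each stack, after 24 to 48 mm of travel. The knob breaks if the hook loads bolt or stack with over 13 N; hold a pull of 8 to 11 N at the stop for half a second
- knob (a point): middle of the orange resin knob at the height to hook it, 30 mm above the deck, 98 mm above the counter. An upright round post 10 mm thick from 14 to 40 mm above the deck, with a head 15 mm across from 40 to 45 mm. It moves with the bolt: stack x +35 mm fully shot, less by the bolt's travel
- hook: hooked rod, about 80 g, lying flat. Origin under its black handle near the balance point; x along the rod to the hook, z up. Handle x -75 to +35 mm, 18 mm wide, 24 mm tall: grip across its width near the origin. A 6 mm rod, its centre line 12 mm up, runs at y 0 to x 205 mm, bends square to y 24 mm and turns back 10 mm (a level J, 18 mm clear between shank and lip)
- hook_bend (a point): middle of the hook's cross bar, on its centre line: x 205, y 12, z 12 mm in the hook's frame; same axes as the hook. To pull, the knob stands between shank and lip and bears on the cross bar's handle side
- mat: dark teal hard silicone mat, fixed on the counter, 340 mm (x) by 220 mm (y), 4 mm thick; origin at the centre of its underside
- jar: round clear glass jar with a steel screw lid, 80 mm across, 100 mm tall, standing on the counter; origin at the centre of its underside; leave it alone
- hexset: steel hex key set upright in a black holder 30 x 92 mm, 100 mm tall, on the counter; origin at the centre of its underside; leave it alone
- uvlamp: compact white UV lamp on a round 90 mm foot, 171 mm tall; origin at the centre of its underside; leave it alone
- washbottle: clear bottle with a blue cap, 60 mm across, 150 mm tall; origin at the centre of its underside; leave it alone
- gear: small blue resin gear, 40 mm across, 26 mm tall, lying loose on the drip rack's slats; origin at the centre of its underside; leave it alone
- bracket: small green resin angle bracket, 36 mm long, 31 mm tall, lying loose on the drip rack's slats; origin at the centre of its underside; leave it alone
- figure: small grey resin figure, 34 mm across, 52 mm tall, on the counter to the left of the mat; origin at the centre of its underside; leave it alone

How it is judged:
By the outcome, as a careful person would: the job done as asked, in the order asked, and still so for the second after the job is handed in, with the robot touching nothing.
It also fails if it takes over 72 s, if anything falls off the work surface, if the arm or the gripper's body presses on something with over 40 N, if the wrist force passes 120 N, or if a joint passes its speed limit or range.

## Working session

There is one attempt and no reset: what is moved stays moved. The work goes in short steps, Python scripts to look and compute and a tool call to move; the robot and the scene stay as the last step left them, time stands still between calls to the robot, and variables do not carry over. Pictures are saved under pics/ and viewed, at most 10 in all, crops included, and the job is handed in when it is done.

Besides the shell and the picture viewer there is one more tool, called after "Call:" as a command line: name --pt "numbers of a row" for each row, then --argument value for the rest. carry_out: Moves the arm, as the interface text tells. Its arguments: {"type":"object","properties":{"deltas":{"type":"array","items":{"type":"array","items":{"type":"number"}}},"force":{"type":"number"}},"required":["deltas"]}

```bash
mkdir -p pics; cat > h.py <<'E'
import numpy as np, cv2
from workcell import manip, camera, ticket, boxes_of, outline_of
def K(c):
    f=c["img"].shape[0]/2/np.tan(np.radians(c["vertical_fov"]/2)); return f
def world(c,u,v,d=None):
    """pixels (+depth) -> world"""
    u=np.atleast_1d(u).astype(float);v=np.atleast_1d(v).astype(float);f=K(c)
    xd=(u-c["cx"])/f; yd=(v-c["cy"])/f; x,y=xd.copy(),yd.copy()
    for _ in range(20):
        s=1+c["k1"]*(x*x+y*y); x,y=xd/s,yd/s
    if d is None: d=c["depth"][v.round().astype(int),u.round().astype(int)]
    P=np.stack([x*d,y*d,d+0*x],1)
    return (P-c["t"])@c["R"]
def onplane(c,u,v,z):
    a=world(c,u,v,1.0); o=-c["R"].T@c["t"]; r=a-o
    return o+r*((z-o[2])/r[:,2])[:,None]
def proj(c,X):
    X=np.atleast_2d(X); p=X@c["R"].T+c["t"]; x=p[:,0]/p[:,2];y=p[:,1]/p[:,2]
    s=1+c["k1"]*(x*x+y*y); f=K(c); return np.stack([x*s*f+c["cx"],y*s*f+c["cy"]],1)
def cloud(c,m):
    v,u=np.nonzero(m&(c["depth"]>0)); return world(c,u,v)
def save(c,n): cv2.imwrite("pics/"+n,c["img"][:,:,::-1])
E
python3 - <<'E'
from h import *
np.set_printoptions(precision=4,suppress=True)
for n in ["top","scene"]:
    c=camera(n); save(c,n+".png"); print(n,-c["R"].T@c["t"],K(c),c["k1"])
    for q in "tower bay_mouth keeper knob hook hook_bend mat jar hexset uvlamp washbottle gear bracket figure".split():
        try: r=boxes_of(q,c); print(q,[(np.round(x["position"],3).tolist(),round(x["conf"],2)) for x in r[:2]])
        except Exception as e: print(q,e)
o=manip.get_obs(); print(o)
E
```

```text
top [0.3871 0.0212 1.2542] 448.53697495115983 -0.06940985673375413
tower [([0.642, -0.14, 0.071], 0.64)]
bay_mouth [([0.643, -0.14, 0.071], 0.88)]
keeper []
knob [([0.669, -0.14, 0.087], 0.65)]
hook [([0.446, 0.211, 0.028], 0.92)]
hook_bend [([0.452, 0.206, 0.027], 0.74)]
mat [([0.509, 0.235, 0.005], 0.85), ([0.667, -0.137, 0.082], 0.51)]
jar [([0.55, -0.39, 0.102], 0.82)]
hexset [([0.404, -0.36, 0.023], 0.82)]
uvlamp [([0.749, 0.118, 0.171], 0.86)]
washbottle [([0.664, -0.358, 0.101], 0.93), ([0.552, -0.387, 0.104], 0.73)]
gear [([0.671, -0.087, 0.149], 0.51)]
bracket [([0.646, -0.186, 0.143], 0.56)]
figure [([0.436, 0.455, 0.014], 0.47)]
scene [1.4026 0.1345 0.9773] 431.24612372603036 -0.10278400017527083
tower [([0.704, -0.136, 0.077], 0.78)]
bay_mouth [([0.702, -0.134, 0.078], 0.61)]
keeper [([0.704, -0.131, 0.072], 0.94), ([0.677, -0.09, 0.151], 0.41)]
knob [([0.674, -0.139, 0.081], 0.67)]
hook [([0.475, 0.209, 0.021], 0.5)]
hook_bend [([0.473, 0.207, 0.025], 0.67), ([0.689, -0.362, 0.086], 0.3)]
mat [([0.533, 0.242, 0.001], 0.61)]
jar [([0.576, -0.384, 0.078], 0.9), ([0.703, -0.134, 0.072], 0.3)]
hexset [([0.414, -0.363, 0.021], 0.82)]
uvlamp [([0.77, 0.124, 0.153], 0.85)]
washbottle [([0.691, -0.361, 0.086], 0.6)]
gear [([0.679, -0.088, 0.154], 0.62)]
bracket [([0.658, -0.184, 0.149], 0.46)]
figure [([0.445, 0.458, 0.007], 0.69), ([0.676, -0.14, 0.084], 0.56)]
{'clock': 1.5, 'joint_pos': array([ 1.1364,  0.3322, -0.0647,  1.4601,  0.0216,  1.3499, -0.0885]), 'joint_velocities': array([-0.0013, -0.0015,  0.0013,  0.0005, -0.0003, -0.0017, -0.0002]), 'tau': array([ -0.0005, -62.5218,   0.0491, -39.1821,   0.0164,   0.0019,
        -0.    ]), 'position': array([ 0.2502, -0.5728,  0.2533]), 'ee_rot': array([0.9789, 0.2044, 0.    , 0.    ]), 'ft_force': array([0.2749, 0.3784, 0.1601]), 'torque': array([-0.0299, -0.0739,  0.0315]), 'grasp_force': 0.0, 'grip_width': 1.0007596597273305}
```

View pics/top.png

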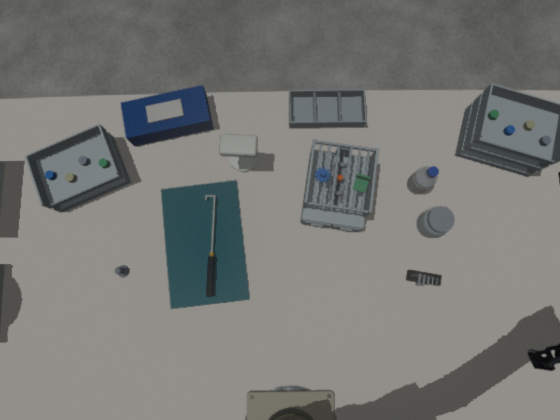

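View pics/scene.png

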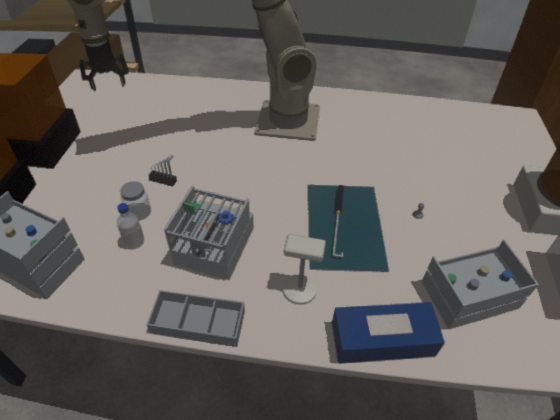

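The top view shows the hook on the mat (handle around (211,275), J at (210,197), lip on +y side). The stack is at (340,185) with its mouth towards the robot, and the orange knob shows through the slats at (340,178). Next I fit the poses.

```bash
python3 - <<'E'
from h import *
np.set_printoptions(precision=4,suppress=True)
c=camera("top")
m=outline_of("hook",c)[0]["region"]; P=cloud(c,m); P=P[P[:,2]>0.008]
print("hook n",len(P),P.min(0),P.max(0))
H=P[P[:,2]>0.022]; r=cv2.minAreaRect((H[:,:2]*1000).astype(np.float32)); print("handle",r)
mu=P[:,:2].mean(0); U=np.linalg.svd(P[:,:2]-mu)[2][0]; print("axis",mu,np.degrees(np.arctan2(U[1],U[0])))
hm=(c["depth"]>0); v,u=np.nonzero(hm); W=world(c,u,v)
box=(abs(W[:,0]-.65)<.16)&(abs(W[:,1]+.14)<.14)
for lo,hi in [(.146,.162),(.06,.08),(.132,.146)]:
    T=W[box&(W[:,2]>lo)&(W[:,2]<hi)]; print(lo,len(T),np.median(T[:,2]),cv2.minAreaRect((T[:,:2]*1000).astype(np.float32)))
im=cv2.cvtColor(c["img"],cv2.COLOR_RGB2HSV)
k=(im[...,0]<14)&(im[...,1]>150)&(im[...,2]>80)
v,u=np.nonzero(k); s=(abs(u-340)<30)&(abs(v-180)<30); print("knob px",np.c_[u,v][s].mean(0),s.sum(), onplane(c,u[s].mean(),v[s].mean(),.111), np.median(c["depth"][v[s],u[s]]))
print(W[box&False][:0], cloud(c,k)[s] if s.sum()<15 else cloud(c,k)[s][:12])
a=c["img"][120:250,280:400]; b=c["img"][180:310,150:260]
cv2.imwrite("pics/crop1.png",np.hstack([cv2.resize(a,None,fx=4,fy=4,interpolation=2)[:,:400*1],cv2.resize(b,None,fx=3.6,fy=4,interpolation=2)])[:,:,::-1])
E
```

```text
hook n 399 [0.3706 0.2005 0.0084] [0.6552 0.2268 0.034 ]
handle ((510.6175842285156, 210.06280517578125), (20.050941467285156, 279.70086669921875), 88.96885681152344)
axis [0.4578 0.2102] 179.43267510788291
0.146 719 0.15219951357249642 ((670.6849365234375, -138.43148803710938), (168.78785705566406, 167.8603057861328), 80.60033416748047)
0.06 2713 0.06919961070688115 ((654.7559814453125, -134.95394897460938), (168.03530883789062, 202.80604553222656), 81.14341735839844)
0.132 1228 0.14100989734047542 ((671.44775390625, -136.47486877441406), (164.63197326660156, 170.30039978027344), 80.63130187988281)
knob px [339.4118 177.1176] 17 [[ 0.6747 -0.1383  0.111 ]] 1.1722087
[] [[ 0.6804 -0.1374  0.1115]
 [ 0.6797 -0.1397  0.114 ]
 [ 0.6761 -0.1338  0.1178]
 [ 0.6772 -0.1371  0.1131]
 [ 0.677  -0.1396  0.1138]
 [ 0.677  -0.1422  0.1137]
 [ 0.675  -0.1346  0.1113]
 [ 0.674  -0.1367  0.1154]
 [ 0.6754 -0.1401  0.1096]
 [ 0.6738 -0.1419  0.1157]
 [ 0.6719 -0.1343  0.1128]
 [ 0.6712 -0.1365  0.1156]]
```

View pics/crop1.png

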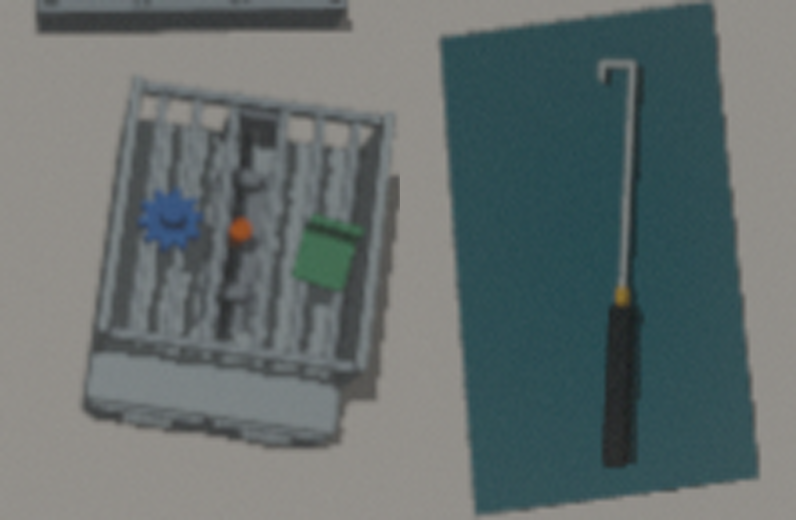

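Call:
carry_out --pt "0.33 -0.31 0 0.29 1" --pt "0.66 -0.62 0 0.58 1" --pt "1 -0.93 0 0.87 1" --pt "1 -0.93 0 0.87 1"

```text
clock: 2.1
position: [0.3339, -0.3814, 0.2538]
ee_rot: [1.0, -0.02, 0.0, 0.0]
ft_force: [-0.6, -1.6, -1.0]
grip_width: 0.996
grasp_force: 0.0
```

Call:
carry_out --pt "0.13 -0.4 0 0 1" --pt "0.27 -0.8 0 0 1" --pt "0.33 -1 0 0 1"

```text
clock: 2.48
position: [0.3888, -0.2349, 0.2536]
ee_rot: [1.0, -0.02, 0.0, 0.0]
ft_force: [0.2, -0.4, -0.0]
grip_width: 1.002
grasp_force: 0.0
```

Call:
carry_out --pt "0.13 -0.4 0 0 1" --pt "0.27 -0.8 0 0 1" --pt "0.33 -1 0 0 1"

```text
clock: 2.85
position: [0.4448, -0.087, 0.2537]
ee_rot: [1.0, -0.02, 0.0, -0.0]
ft_force: [-0.3, -0.5, -0.5]
grip_width: 1.004
grasp_force: 0.0
```

Call:
carry_out --pt "0 -0.4 0 0 1" --pt "0 -0.8 0 0 1" --pt "0 -1 0 0 1" --pt "0 -1 0 0 1"

```text
clock: 3.35
position: [0.4506, 0.0622, 0.2536]
ee_rot: [1.0, -0.02, 0.0, -0.0]
ft_force: [0.5, -0.1, -0.4]
grip_width: 1.0
grasp_force: 0.0
```

Call:
carry_out --pt "0 -0.4 0 0 1" --pt "0 -0.8 0 0 1" --pt "0 -0.98 0 0 1" --pt "0 -0.98 0 0 1" --pt "0 -0.98 0 0 1"

```text
clock: 3.98
position: [0.4575, 0.2052, 0.253]
ee_rot: [1.0, -0.023, -0.0, 0.0]
ft_force: [-0.5, -0.1, -0.8]
grip_width: 0.998
grasp_force: 0.0
```

```bash
python3 - <<'E'
from h import *
c=camera("wrist"); save(c,"w1.png"); print(-c["R"].T@c["t"], c["R"], manip.get_obs()["position"])
for q in ["hook","hook_bend"]:
  for r in boxes_of(q,c)[:2]: print(q,r["position"],r["conf"])
E
```

```text
[0.53628555 0.20208941 0.3740066 ] [[-4.59193012e-02 -9.98944730e-01  9.18293149e-04]
 [-9.50760772e-01  4.39864095e-02  3.06788446e-01]
 [-3.06505094e-01  1.32144340e-02 -9.51777288e-01]] [0.45748145 0.20512742 0.25313324]
hook [0.4637, 0.2048, 0.0298] 0.67
hook_bend [0.4626, 0.2089, 0.0291] 0.71
```

View pics/w1.png

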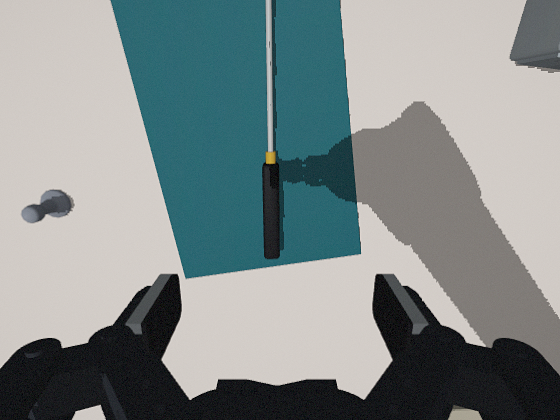

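The wrist view shows the handle from (271,164) to (272,257), with the rod running up to (269,0).

```bash
python3 - <<'E'
from h import *
c=camera("wrist")
h=onplane(c,[271,272],[164,257],[.028,.028][0]); print(h, np.linalg.norm(h[0]-h[1]))
r=onplane(c,[271,269.],[150,4],.019); print(r)
for n,a in (("h",h[0]-h[1]),("r",r[1]-r[0]),("hr",r[1]-h[1])): print(n,np.degrees(np.arctan2(a[1],a[0])))
m=outline_of("hook",c)[0]["region"]; P=cloud(c,m); print(P[:,2].max())
v,u=np.nonzero(m)
for row in (5,60,120,180,210,240): s=u[v==row]; print(row, s.min() if len(s) else None,s.max() if len(s) else None, onplane(c,s.mean(),row,.019 if row<150 else .028) if len(s) else '')
E
```

```text
[[0.47756753 0.21056856 0.028     ]
 [0.37100741 0.2149132  0.028     ]] 0.10664865156711674
[[0.49088935 0.21001674 0.019     ]
 [0.62561166 0.20493751 0.019     ]]
h -2.3347571074508715
r -2.1591112957378207
hr -2.2437673129735405
0.03065631838361629
5 267 271 [[0.62479907 0.20498096 0.019     ]]
60 267 271 [[0.57795146 0.20748497 0.019     ]]
120 268 272 [[0.52148918 0.20947033 0.019     ]]
180 263 279 [[0.46056806 0.21144438 0.028     ]]
210 263 279 [[0.42727537 0.21315932 0.028     ]]
240 264 279 [[0.39197181 0.21441522 0.028     ]]
```

Call:
carry_out --pt "-0.05 -0.02 0.35 0 1" --pt "-0.09 -0.041 0.7 0 0.3" --pt "-0.09 -0.041 1 0 0" --pt "-0.09 -0.041 1 0 0" --force 60

```text
clock: 4.72
position: [0.4418, 0.2127, 0.101]
ee_rot: [1.0, -0.022, -0.003, 0.001]
ft_force: [0.4, -0.5, 0.2]
grip_width: 0.503
grasp_force: 0.0
```

Call:
carry_out --pt "0 0 0.3 0 0" --pt "0 0 0.42 0 0" --pt "0 0 0.5 0 0" --pt "0 0 0.5 0 0"

```text
clock: 5.22
position: [0.4439, 0.2141, 0.0288]
ee_rot: [1.0, -0.022, 0.0, -0.0]
ft_force: [-0.3, -0.5, 0.3]
grip_width: 0.501
grasp_force: 0.0
```

Call:
carry_out --pt "0 0.012 0.005 0 0" --pt "0 0.012 0.005 0 -0.4" --pt "0 0.012 0.005 0 -1" --pt "0 0.012 0.005 0 -1" --pt "0 0.012 0.005 0 -1" --pt "0 0.012 0.005 0 -1" --force 60

```text
clock: 5.98
position: [0.4441, 0.2123, 0.0283]
ee_rot: [1.0, -0.022, 0.001, -0.0]
ft_force: [-0.6, -0.1, 6.5]
grip_width: 0.197
grasp_force: 59.5
```

Call:
carry_out --pt "0 0 -0.05 0 -1" --pt "0 0 -0.2 0 -1" --pt "0 0 -0.5 0 -1" --pt "0 0 -0.8 0 -1" --pt "0 0 -1 0 -1" --pt "0 0 -1 0 -1"

```text
clock: 6.72
position: [0.4445, 0.2128, 0.18]
ee_rot: [1.0, -0.022, 0.002, -0.0]
ft_force: [-0.7, 0.4, -0.9]
grip_width: 0.194
grasp_force: 58.7
```

Call:
carry_out --pt "0 0.1 -0.2 0 -1" --pt "0 0.4 -0.4 0 -1" --pt "0 0.7 -0.4 0 -1" --pt "0 1 -0.4 0 -1" --pt "0 1 -0.4 0 -1"

```text
clock: 7.35
position: [0.4364, 0.0588, 0.2366]
ee_rot: [1.0, -0.025, -0.001, 0.001]
ft_force: [0.2, 0.7, -0.5]
grip_width: 0.201
grasp_force: 58.9
```

```bash
python3 - <<'E'
from h import *
c=camera("wrist"); save(c,"w2.png"); o=manip.get_obs(); print(o["position"],o["ft_force"],o["grip_width"],o["joint_pos"],o["ee_rot"])
E
```

```text
[0.43650704 0.06100067 0.23678362] [0.15345561 0.19750692 0.37703545] 0.19441527181282633 [ 0.47788366 -0.03754818 -0.69307137  1.909052   -0.02510942  1.26275687
 -1.82483236] [ 9.99725587e-01 -2.34172668e-02 -5.92543804e-04  1.74277180e-04]
```

View pics/w2.png

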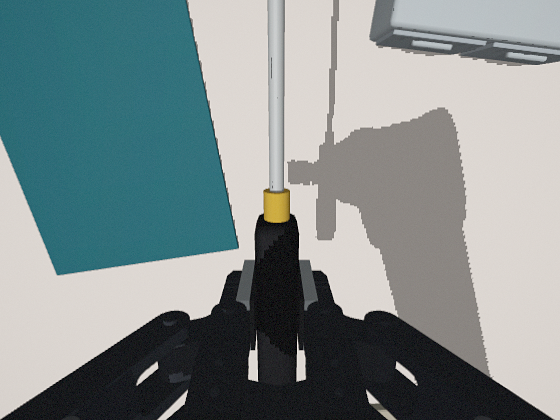

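The hook is held straight and level: the ferrule is at (277,205) and the rod runs up column 277. Next is staging in front of the mouth.

Call:
carry_out --pt "-0.1 0.3 0 0.08 -1" --pt "-0.25 0.6 0 0.16 -1" --pt "-0.39 0.9 0 0.23 -1" --pt "-0.39 0.9 0 0.23 -1"

```text
clock: 7.9
position: [0.3713, -0.0717, 0.2369]
ee_rot: [0.996, -0.084, -0.001, 0.0]
ft_force: [1.1, 0.7, 0.0]
grip_width: 0.195
grasp_force: 59.0
```

Call:
carry_out --pt "0.03 0.2 0 0 -1" --pt "0.06 0.37 0 0 -1" --pt "0.06 0.37 0 0 -1" --pt "0.06 0.37 0 0 -1"

```text
clock: 8.4
position: [0.3729, -0.1247, 0.2373]
ee_rot: [0.997, -0.081, -0.0, -0.0]
ft_force: [1.5, -0.2, 0.1]
grip_width: 0.197
grasp_force: 59.0
```

```bash
python3 - <<'E'
from h import *
np.set_printoptions(precision=4,suppress=True)
o=manip.get_obs(); p=o["position"]; q=o["ee_rot"]; psi=2*np.arctan2(q[1],q[0]); print(p,np.degrees(psi),o["joint_pos"],q)
c=camera("top")
ex=np.array([np.cos(psi),np.sin(psi),0]);ey=np.array([-np.sin(psi),np.cos(psi),0])
z=p[2]-.012
for n,(a,b) in dict(bend=(.205,.012),corner=(.205,0),lipc=(.205,.024),lip=(.195,.024),sh=(.12,0)).items():
    print(n,proj(c,[*(p+a*ex+b*ey)[:2],z]))
a=c["img"][130:290,270:400]; cv2.imwrite("pics/t2.png",cv2.resize(a,None,fx=4,fy=3.7,interpolation=2)[:,:,::-1])
E
```

```text
[ 0.3729 -0.1247  0.2373] -9.275598465988864 [ 0.6787 -0.1635 -0.4213  2.0192 -0.0701  1.2731 -1.4496] [ 0.9967 -0.0809 -0.0003 -0.0002]
bend [[350.5606 205.6375]]
corner [[355.6525 206.3829]]
lipc [[345.4686 204.8925]]
lip [[344.945 209.062]]
sh [[351.2588 242.287 ]]
```

View pics/t2.png

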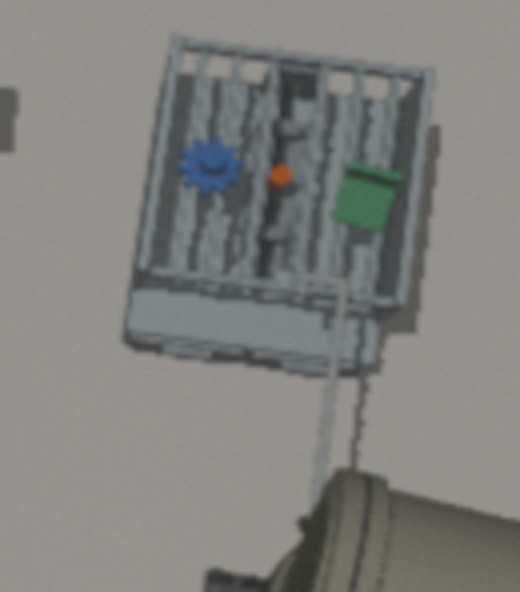

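Call:
carry_out --pt "-0.07 0.04 0 0 -1" --pt "-0.07 0.04 0.2 0 -1" --pt "-0.07 0.04 0.5 0 -1" --pt "-0.07 0.04 0.75 0 -1" --pt "-0.07 0.04 0.85 0 -1" --pt "-0.07 0.04 0.85 0 -1" --pt "-0.07 0.04 0.85 0 -1"

```text
clock: 9.32
position: [0.3619, -0.1307, 0.1114]
ee_rot: [0.997, -0.082, 0.001, 0.0]
ft_force: [-0.1, 1.1, -0.5]
grip_width: 0.195
grasp_force: 58.9
```

```bash
cat >> h.py <<'E'
O=np.array([.6463,-.1334]); YAW=np.radians(-9.4); EX=np.array([np.cos(YAW),np.sin(YAW)]); EY=np.array([-EX[1],EX[0]])
def hookstate():
    o=manip.get_obs(); p=o["position"]; q=o["ee_rot"]; psi=2*np.arctan2(q[1],q[0])
    b=p[:2]+.205*np.array([np.cos(psi),np.sin(psi)])+.012*np.array([-np.sin(psi),np.cos(psi)])
    f=o["ft_force"]; print("t",o["clock"],"yaw",np.degrees(psi).round(2),"tcp",p.round(4),"bend stack mm",((b-O)@EX*1e3).round(1),((b-O)@EY*1e3).round(1),"Fstack",(f[:2]@EX).round(2),(f[:2]@EY).round(2),f[2].round(2),"tilt",q[2:].round(4),"jt",o["joint_pos"].round(2))
E
python3 - <<'E'
from h import *
hookstate(); c=camera("scene"); save(c,"s2f.png"); 
cv2.imwrite("pics/s2.png",cv2.resize(c["img"][150:300,130:330],None,fx=4,fy=4,interpolation=2)[:,:,::-1])
E
```

```text
t 9.325 yaw -9.4 tcp [ 0.3619 -0.1307  0.1114] bend stack mm -76.0 -31.8 Fstack -0.28 1.1 -0.52 tilt [0.001  0.0004] jt [ 0.68 -0.04 -0.44  2.2  -0.02  0.97 -1.48]
```

View pics/s2.png

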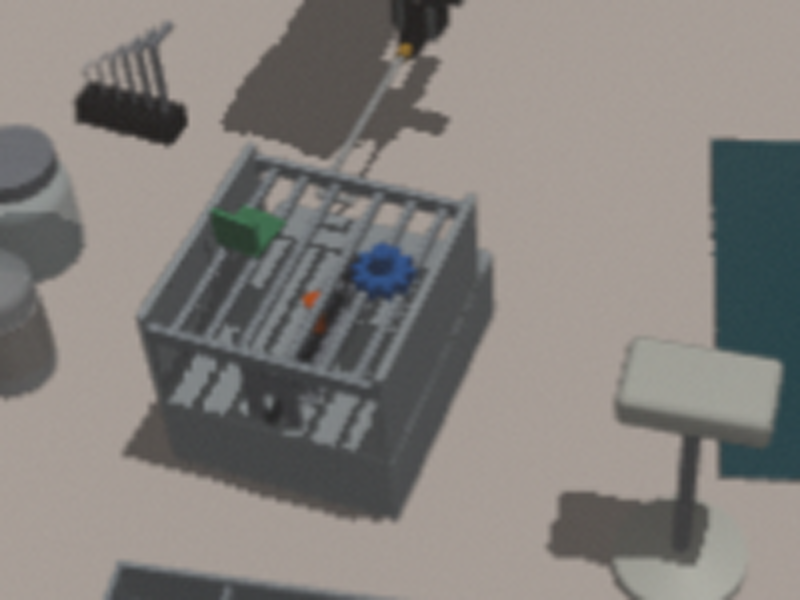

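Call:
carry_out --pt "0.1 0 0 0 -1" --pt "0.22 0 0 0 -1" --pt "0.34 0 0 0 -1" --pt "0.46 0 0 0 -1" --pt "0.55 0 0 0 -1" --pt "0.55 0 0 0 -1"

```text
clock: 10.12
position: [0.4435, -0.1439, 0.1101]
ee_rot: [0.997, -0.082, 0.0, -0.0]
ft_force: [0.0, 0.1, -0.7]
grip_width: 0.197
grasp_force: 58.9
```

```bash
python3 - <<'E'
from h import *
hookstate(); 
for n in("top","scene"):
    c=camera(n); im=cv2.cvtColor(c["img"],cv2.COLOR_RGB2HSV); k=(im[...,0]<14)&(im[...,1]>140)&(im[...,2]>80)
    kp=proj(c,[.675,-.138,.111])[0]; v,u=np.nonzero(k); s=(abs(u-kp[0])<8)&(abs(v-kp[1])<6); print(n,kp,np.c_[u,v][s].tolist())
    w=onplane(c,u[s].mean(),v[s].mean(),.1115)[0]; print(w,(w[:2]-O)@EX,(w[:2]-O)@EY)
E
```

```text
t 10.125 yaw -9.39 tcp [ 0.4435 -0.1439  0.1101] bend stack mm 6.6 -31.5 Fstack 0.01 0.08 -0.75 tilt [ 0.0002 -0.0002] jt [ 0.64  0.16 -0.45  2.01  0.08  0.99 -1.58]
top [339.2796667  177.02210228] [[339, 175], [340, 175], [338, 176], [339, 176], [340, 176], [341, 176], [338, 177], [339, 177], [340, 177], [341, 177], [338, 178], [339, 178], [340, 178], [341, 178], [338, 179], [339, 179], [340, 179], [341, 179]]
[ 0.67432643 -0.13848834  0.1115    ] 0.02848115062082128 -0.0004425757672771105
scene [208.07327982 225.03487411] [[207, 223], [208, 223], [206, 224], [207, 224], [208, 224], [206, 225], [207, 225]]
[ 0.67227674 -0.14159708  0.1115    ] 0.02696672104335509 -0.003844338620721122
```

Call:
carry_out --pt "0.1 0 0 0 -1" --pt "0.2 0 0 0 -1" --pt "0.28 0 0 0 -1" --pt "0.31 0 0 0 -1" --pt "0.31 0 0 0 -1"

```text
clock: 10.85
position: [0.4885, -0.1514, 0.1099]
ee_rot: [0.997, -0.082, -0.0, -0.0]
ft_force: [-0.3, -0.4, -1.2]
grip_width: 0.197
grasp_force: 58.9
```

Call:
carry_out --pt "0 -0.04 0 0 -1" --pt "0 -0.08 0 0 -1" --pt "0 -0.12 0 0 -1" --pt "0 -0.16 0 0 -1" --pt "0 -0.19 0 0 -1" --pt "0 -0.2 0 0 -1" --pt "0 -0.2 0 0 -1"

```text
clock: 11.72
position: [0.4932, -0.122, 0.1101]
ee_rot: [0.997, -0.082, 0.0, 0.0]
ft_force: [-0.7, 0.1, -1.7]
grip_width: 0.197
grasp_force: 58.9
```

```bash
python3 - <<'E'
from h import *
hookstate()
c=camera("top"); a=c["img"][135:255,290:390]; b=camera("scene")["img"][180:270,160:260]
cv2.imwrite("pics/t3.png",np.hstack([cv2.resize(a,(400,480),interpolation=2),cv2.resize(b,(400,480),interpolation=2)])[:,:,::-1])
E
```

```text
t 11.725 yaw -9.41 tcp [ 0.4932 -0.122   0.1101] bend stack mm 52.1 -1.7 Fstack -0.73 0.01 -1.66 tilt [0.     0.0001] jt [ 0.57  0.25 -0.46  1.91  0.13  1.01 -1.68]
```

View pics/t3.png

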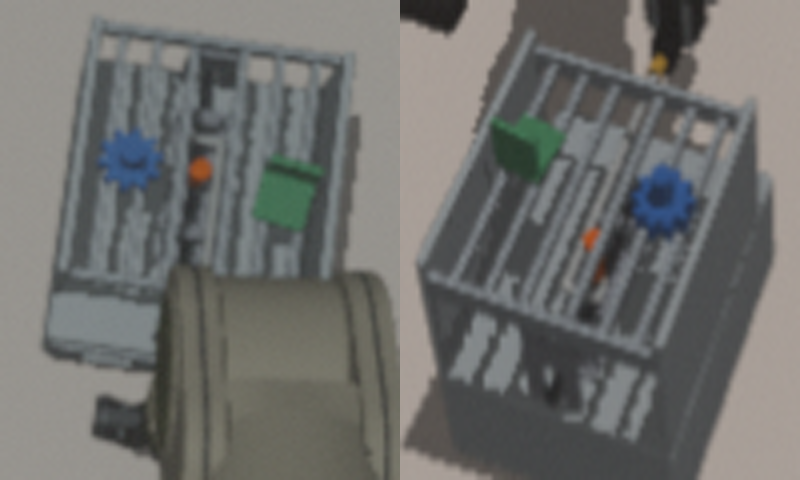

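Call:
carry_out --pt "-0.03 0 0 0 -1" --pt "-0.06 0 0 0 -1" --pt "-0.09 0 0 0 -1" --pt "-0.11 0 0 0 -1" --pt "-0.13 0 0 0 -1" --pt "-0.15 0 0 0 -1"

```text
clock: 12.58
position: [0.4714, -0.1183, 0.1103]
ee_rot: [0.997, -0.082, 0.001, 0.0]
ft_force: [3.9, -0.9, -1.3]
grip_width: 0.193
grasp_force: 58.8
```

```bash
cat > st.py <<'E'
from h import *
hookstate()
c=camera("top"); im=cv2.cvtColor(c["img"],cv2.COLOR_RGB2HSV); k=(im[...,0]<14)&(im[...,1]>140)&(im[...,2]>80)
kp=proj(c,[.66,-.136,.111])[0]; v,u=np.nonzero(k); s=(abs(u-kp[0])<9)&(abs(v-kp[1])<17); w=onplane(c,u[s].mean(),v[s].mean(),.1115)[0]; print("knob",s.sum(),(w[:2]-O)@EX,(w[:2]-O)@EY)
E
python3 st.py
```

```text
t 12.575 yaw -9.41 tcp [ 0.4714 -0.1183  0.1103] bend stack mm 30.0 -1.7 Fstack 4.04 -0.24 -1.29 tilt [0.0006 0.0001] jt [ 0.58  0.2  -0.46  1.96  0.11  1.   -1.67]
knob 19 0.023165067987281816 -0.0002104542905428516
```

```bash
python3 - <<'E'
from h import *
c=camera("top")
for u,v in [(342.5,165),(338.7,191.2)]:
    w=onplane(c,u,v,.088)[0]; print((w[:2]-O)@EX*1e3,(w[:2]-O)@EY*1e3)
# rectified stack-plane view at z=.088 from top.png : 5 px/mm, rows = stack x from 90 (top) to -60
im=cv2.imread("pics/top.png")
X,Y=np.meshgrid(np.arange(90,-60,-.25),np.arange(30,-30,-.25),indexing="ij")
def rect(img,cam):
    W=np.c_[(O+X.ravel()[:,None]*1e-3*EX+Y.ravel()[:,None]*1e-3*EY),np.full(X.size,.088)]
    p=proj(cam,W).astype(np.float32).reshape(*X.shape,2); return cv2.remap(img,p[...,0],p[...,1],cv2.INTER_CUBIC)
r1=rect(im,c); s=camera("scene"); r2=rect(cv2.imread("pics/s2f.png"),s); r3=rect(c["img"][:,:,::-1].copy(),c)
out=np.hstack([r1,r2,r3]); 
for x in range(-60,90,10): cv2.line(out,(0,int((90-x)*4)),(8 if x else 30,int((90-x)*4)),(255,255,255),1)
cv2.imwrite("pics/r.png",np.clip(out*1.5,0,255).astype(np.uint8)[:600])
E
```

```text
69.65907099588296 -6.47091072264832
-3.4622571001106714 -5.426365411668825
```

View pics/r.png

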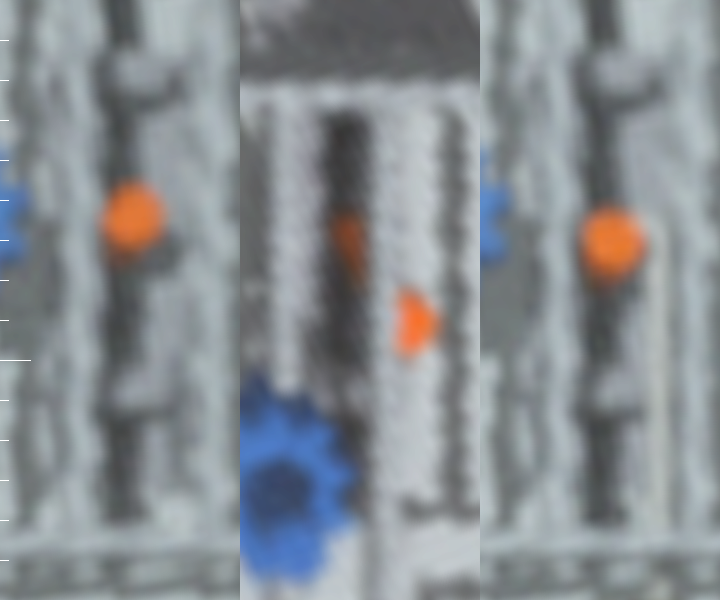

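The rectified view puts the front strap at about rows 372–410, i.e. its centre is near stack x −8 mm. I expect the stop with the knob at about +2 mm and the bend at about +10 mm, roughly 20 mm further back.

Call:
carry_out --pt "-0.015 0 0 0 -1" --pt "-0.03 0 0 0 -1" --pt "-0.045 0 0 0 -1" --pt "-0.06 0 0 0 -1" --pt "-0.07 0 0 0 -1" --pt "-0.08 0 0 0 -1" --pt "-0.09 0 0 0 -1" --pt "-0.1 0 0 0 -1"

```text
clock: 13.72
position: [0.4562, -0.1158, 0.1101]
ee_rot: [0.997, -0.082, 0.0, 0.0]
ft_force: [4.7, -1.5, 0.8]
grip_width: 0.201
grasp_force: 58.9
```

```bash
python3 st.py
```

```text
t 13.725 yaw -9.41 tcp [ 0.4562 -0.1158  0.1101] bend stack mm 14.6 -1.7 Fstack 4.85 -0.74 0.79 tilt [0.0001 0.    ] jt [ 0.59  0.17 -0.47  2.    0.09  0.99 -1.66]
knob 24 0.008179766370349869 -0.0009246488301745146
```

Call:
carry_out --pt "-0.004 0 0 0 -1" --pt "-0.008 0 0 0 -1" --pt "-0.008 0 0 0 -1"

```text
clock: 14.15
position: [0.455, -0.1156, 0.1101]
ee_rot: [0.997, -0.082, -0.0, 0.0]
ft_force: [3.0, -0.7, -1.2]
grip_width: 0.2
grasp_force: 58.9
```

Call:
carry_out --pt "-0.004 0 0 0 -1" --pt "-0.004 0 0 0 -1"

```text
clock: 14.4
position: [0.4544, -0.1155, 0.1101]
ee_rot: [0.997, -0.082, 0.0, 0.0]
ft_force: [3.3, -0.8, -0.7]
grip_width: 0.192
grasp_force: 58.9
```

Call:
carry_out --pt "-0.004 0 0 0 -1" --pt "-0.006 0 0 0 -1" --pt "-0.006 0 0 0 -1"

```text
clock: 14.78
position: [0.4536, -0.1154, 0.1101]
ee_rot: [0.997, -0.082, 0.0, 0.0]
ft_force: [2.7, -0.8, -0.4]
grip_width: 0.196
grasp_force: 58.9
```

Call:
carry_out --pt "-0.004 0 0 0 -1" --pt "-0.004 0 0 0 -1"

```text
clock: 15.02
position: [0.453, -0.1153, 0.1101]
ee_rot: [0.997, -0.082, 0.0, 0.0]
ft_force: [2.3, -0.8, 0.3]
grip_width: 0.193
grasp_force: 58.9
```

Call:
carry_out --pt "-0.004 0 0 0 -1" --pt "-0.004 0 0 0 -1"

```text
clock: 15.28
position: [0.4524, -0.1152, 0.1101]
ee_rot: [0.997, -0.082, 0.0, 0.0]
ft_force: [2.4, -0.3, -0.6]
grip_width: 0.195
grasp_force: 58.9
```

Call:
carry_out --pt "-0.004 0 0 0 -1" --pt "-0.004 0 0 0 -1"

```text
clock: 15.52
position: [0.4518, -0.1151, 0.1101]
ee_rot: [0.997, -0.082, -0.0, 0.0]
ft_force: [3.1, -0.4, -0.8]
grip_width: 0.196
grasp_force: 58.9
```

Call:
carry_out --pt "-0.004 0 0 0 -1" --pt "-0.004 0 0 0 -1"

```text
clock: 15.78
position: [0.4512, -0.1149, 0.1101]
ee_rot: [0.997, -0.082, -0.0, 0.0]
ft_force: [3.2, -0.7, -0.3]
grip_width: 0.194
grasp_force: 58.9
```

Call:
carry_out --pt "-0.003 0 0 0 -1" --pt "-0.003 0 0 0 -1"

```text
clock: 16.02
position: [0.4508, -0.1149, 0.1101]
ee_rot: [0.997, -0.082, 0.0, 0.0]
ft_force: [3.5, -1.1, -0.7]
grip_width: 0.198
grasp_force: 58.9
```

```bash
python3 st.py
```

```text
t 16.025 yaw -9.41 tcp [ 0.4508 -0.1149  0.1101] bend stack mm 9.1 -1.7 Fstack 3.61 -0.52 -0.66 tilt [0. 0.] jt [ 0.59  0.16 -0.47  2.01  0.08  0.99 -1.65]
knob 23 0.0024198627535166094 -1.911437537305033e-05
```

Call:
carry_out --pt "-0.003 0 0 0 -1" --pt "-0.003 0 0 0 -1"

```text
clock: 16.32
position: [0.4505, -0.1149, 0.1102]
ee_rot: [0.997, -0.082, 0.0, 0.0]
ft_force: [5.1, -0.4, -0.5]
grip_width: 0.196
grasp_force: 58.9
```

Call:
carry_out --pt "-0.003 0 0 0 -1" --pt "-0.003 0 0 0 -1"

```text
clock: 16.58
position: [0.4504, -0.1148, 0.1102]
ee_rot: [0.997, -0.082, 0.001, 0.0]
ft_force: [6.6, -0.7, -2.0]
grip_width: 0.196
grasp_force: 58.8
```

Call:
carry_out --pt "-0.003 0 0 0 -1" --pt "-0.003 0 0 0 -1" --pt "-0.003 0 0 0 -1"

```text
clock: 16.95
position: [0.4502, -0.1147, 0.1104]
ee_rot: [0.997, -0.082, 0.001, 0.0]
ft_force: [7.7, -1.2, -1.9]
grip_width: 0.193
grasp_force: 58.8
```

```bash
python3 st.py; python3 -c "
from h import *
for i in range(4): camera('top'); hookstate()"|cut -c1-180
```

```text
t 16.95 yaw -9.4 tcp [ 0.4502 -0.1147  0.1104] bend stack mm 8.5 -1.6 Fstack 7.75 0.11 -1.9 tilt [0.0009 0.0001] jt [ 0.59  0.15 -0.47  2.02  0.08  0.99 -1.65]
knob 22 0.002362582621541994 -0.000276470137084313
t 17.05 yaw -9.4 tcp [ 0.4502 -0.1148  0.1104] bend stack mm 8.5 -1.6 Fstack 6.99 -0.55 -1.52 tilt [0.0009 0.0001] jt [ 0.59  0.15 -0.47  2.02  0.08  0.99 -1.65]
t 17.1 yaw -9.4 tcp [ 0.4502 -0.1148  0.1104] bend stack mm 8.5 -1.7 Fstack 7.65 -0.27 -1.11 tilt [0.0009 0.0001] jt [ 0.59  0.15 -0.47  2.02  0.08  0.99 -1.65]
t 17.15 yaw -9.4 tcp [ 0.4502 -0.1147  0.1104] bend stack mm 8.5 -1.6 Fstack 6.66 -0.35 -2.18 tilt [0.0009 0.    ] jt [ 0.59  0.15 -0.47  2.02  0.08  0.99 -1.65]
t 17.2 yaw -9.4 tcp [ 0.4502 -0.1147  0.1104] bend stack mm 8.5 -1.6 Fstack 7.49 1.21 -2.44 tilt [0.0009 0.    ] jt [ 0.59  0.15 -0.47  2.02  0.08  0.99 -1.65]
```

Call:
carry_out --pt "-0.002 0 0 0 -1" --pt "-0.004 0 0 0 -1" --pt "-0.004 0 0 0 -1"

```text
clock: 17.58
position: [0.4501, -0.1147, 0.1106]
ee_rot: [0.997, -0.082, 0.001, 0.0]
ft_force: [10.0, -0.4, -2.5]
grip_width: 0.197
grasp_force: 58.7
```

```bash
python3 -c "
from h import *
for i in range(5): hookstate(); camera('top')"|cut -c1-150
```

```text
t 17.575 yaw -9.4 tcp [ 0.4501 -0.1147  0.1106] bend stack mm 8.3 -1.6 Fstack 9.88 1.27 -2.46 tilt [0.0014 0.0001] jt [ 0.59  0.15 -0.47  2.02  0.08  
t 17.625 yaw -9.4 tcp [ 0.45   -0.1147  0.1106] bend stack mm 8.3 -1.6 Fstack 9.13 0.59 -1.76 tilt [0.0014 0.0001] jt [ 0.59  0.15 -0.47  2.02  0.08  
t 17.675 yaw -9.4 tcp [ 0.4501 -0.1147  0.1106] bend stack mm 8.3 -1.6 Fstack 9.38 -0.71 -2.35 tilt [0.0014 0.0001] jt [ 0.59  0.15 -0.47  2.02  0.08 
t 17.725 yaw -9.4 tcp [ 0.45   -0.1147  0.1106] bend stack mm 8.3 -1.6 Fstack 9.04 0.31 -2.9 tilt [0.0014 0.0001] jt [ 0.59  0.15 -0.47  2.02  0.08  0
t 17.775 yaw -9.4 tcp [ 0.4501 -0.1147  0.1106] bend stack mm 8.4 -1.6 Fstack 9.34 -0.39 -1.34 tilt [0.0014 0.0001] jt [ 0.59  0.15 -0.47  2.02  0.08
```

Call:
carry_out --pt "0 0 0 0 -1" --pt "0 0 0 0 -1" --pt "0 0 0 0 -1" --pt "0 0 0 0 -1" --pt "0 0 0 0 -1" --pt "0 0 0 0 -1"

```text
clock: 18.58
position: [0.45, -0.1147, 0.1106]
ee_rot: [0.997, -0.082, 0.001, 0.0]
ft_force: [8.7, -0.8, -2.5]
grip_width: 0.196
grasp_force: 58.7
```

Call:
carry_out --pt "0.01 0 0 0 -1" --pt "0.03 0 0 0 -1" --pt "0.06 0 0 0 -1" --pt "0.09 0 0 0 -1" --pt "0.12 0 0 0 -1" --pt "0.133 0 0 0 -1" --pt "0.133 0 0 0 -1"

```text
clock: 19.45
position: [0.4686, -0.1178, 0.11]
ee_rot: [0.997, -0.082, -0.0, -0.0]
ft_force: [0.1, 0.0, -1.2]
grip_width: 0.196
grasp_force: 58.9
```

```bash
python3 st.py
```

```text
t 19.45 yaw -9.4 tcp [ 0.4686 -0.1178  0.11  ] bend stack mm 27.1 -1.7 Fstack 0.11 0.06 -1.23 tilt [-0.0001 -0.    ] jt [ 0.58  0.19 -0.47  1.97  0.1   1.   -1.67]
knob 21 0.0025528750215211985 -0.0005261011681533513
```

Call:
carry_out --pt "0 0.04 0 0 -1" --pt "0 0.08 0 0 -1" --pt "0 0.12 0 0 -1" --pt "0 0.16 0 0 -1" --pt "0 0.2 0 0 -1" --pt "0 0.2 0 0 -1"

```text
clock: 20.25
position: [0.4635, -0.148, 0.11]
ee_rot: [0.997, -0.082, 0.0, 0.0]
ft_force: [1.0, -0.1, -0.6]
grip_width: 0.198
grasp_force: 58.9
```

Call:
carry_out --pt "-0.08 0 0 0 -1" --pt "-0.16 0 0 0 -1" --pt "-0.24 0 0 0 -1" --pt "-0.34 0 0 0 -1" --pt "-0.44 0 0 0 -1" --pt "-0.54 0 0 0 -1" --pt "-0.63 0 0 0 -1" --pt "-0.69 0 0 0 -1" --pt "-0.69 0 0 0 -1"

```text
clock: 21.38
position: [0.3611, -0.1306, 0.1102]
ee_rot: [0.997, -0.082, 0.0, 0.0]
ft_force: [0.4, -0.3, -0.3]
grip_width: 0.192
grasp_force: 58.9
```

```bash
python3 st.py
```

```text
t 21.375 yaw -9.42 tcp [ 0.3611 -0.1306  0.1102] bend stack mm -76.8 -31.9 Fstack 0.42 -0.28 -0.3 tilt [0.0001 0.0003] jt [ 0.68 -0.03 -0.44  2.2  -0.02  0.97 -1.49]
knob 20 0.0026293597924152375 -0.0008176265803654923
```

Call:
carry_out --pt "0 0 -0.2 0 -1" --pt "0 0 -0.5 0 -1" --pt "0 0 -0.8 0 -1" --pt "0 0 -0.87 0 -1" --pt "0 0 -0.87 0 -1"

```text
clock: 22.05
position: [0.3619, -0.1306, 0.2405]
ee_rot: [0.997, -0.082, 0.0, 0.0]
ft_force: [0.3, -0.5, -1.7]
grip_width: 0.193
grasp_force: 58.9
```

Call:
carry_out --pt "0.07 -0.33 0 0 -1" --pt "0.14 -0.66 0 -0.1 -1" --pt "0.2 -1 0 -0.23 -1" --pt "0.2 -1 0 -0.23 -1"

```text
clock: 22.55
position: [0.4157, 0.0162, 0.2391]
ee_rot: [1.0, -0.018, -0.001, -0.001]
ft_force: [-0.1, -0.5, -1.4]
grip_width: 0.199
grasp_force: 59.0
```

Call:
carry_out --pt "0.1 -0.33 0 0 -1" --pt "0.2 -0.66 0 0 -1" --pt "0.3 -1 0 0 -1" --pt "0.3 -1 0 0 -1"

```text
clock: 23.05
position: [0.4667, 0.1635, 0.2388]
ee_rot: [1.0, -0.02, -0.002, -0.001]
ft_force: [-0.4, -0.5, -0.6]
grip_width: 0.2
grasp_force: 59.1
```

```bash
python3 -c "
from h import *
hookstate()"
```

```text
t 23.05 yaw -2.24 tcp [0.4667 0.1635 0.2388] bend stack mm -23.8 301.0 Fstack -0.3 -0.53 -0.61 tilt [-0.0016 -0.0012] jt [ 0.36  0.13 -0.84  1.78  0.09  1.28 -2.11]
```

Call:
carry_out --pt "-0.08 -0.16 0 0 -1" --pt "-0.16 -0.32 0.1 0 -1" --pt "-0.16 -0.32 0.4 0 -1" --pt "-0.16 -0.32 0.7 0 -1" --pt "-0.16 -0.32 0.9 0 -1" --pt "-0.16 -0.32 0.9 0 -1" --pt "-0.16 -0.32 0.9 0 -1"

```text
clock: 23.92
position: [0.4457, 0.209, 0.1062]
ee_rot: [1.0, -0.022, 0.0, 0.0]
ft_force: [0.1, 0.1, -0.2]
grip_width: 0.2
grasp_force: 59.1
```

Call:
carry_out --pt "0 0 0.15 0 -1" --pt "0 0 0.3 0 -1" --pt "0 0 0.4 0 -1" --pt "0 0 0.45 0 -1" --pt "0 0 0.47 0 -1" --pt "0 0 0.47 0 -1"

```text
clock: 24.68
position: [0.4456, 0.2096, 0.0355]
ee_rot: [1.0, -0.022, 0.0, -0.0]
ft_force: [-0.5, -0.3, -1.0]
grip_width: 0.196
grasp_force: 59.1
```

```bash
python3 -c "
from h import *
hookstate()"
```

```text
t 24.675 yaw -2.51 tcp [0.4456 0.2096 0.0355] bend stack mm -52.0 342.1 Fstack -0.41 -0.33 -1.04 tilt [ 0.0003 -0.0001] jt [ 0.16  0.41 -0.79  1.99  0.37  0.89 -2.43]
```

Call:
carry_out --pt "0 0 0.015 0 -1" --pt "0 0 0.03 0 -1" --pt "0 0 0.04 0 -1" --pt "0 0 0.045 0 -1" --pt "0 0 0.045 0 -1"

```text
clock: 25.3
position: [0.4452, 0.2095, 0.0284]
ee_rot: [1.0, -0.022, 0.0, 0.0]
ft_force: [-0.3, -1.3, 0.9]
grip_width: 0.196
grasp_force: 59.5
```

Call:
carry_out --pt "0 0 0.002 0 -1" --pt "0 0 0.002 0 -1" --pt "0 0 0.002 0 -1" --force 20

```text
clock: 25.68
position: [0.4453, 0.2095, 0.0283]
ee_rot: [1.0, -0.022, 0.0, 0.0]
ft_force: [-3.1, -1.4, 7.1]
grip_width: 0.2
grasp_force: 60.3
```

Call:
carry_out --pt "0 0 0 0 -0.55" --pt "0 0 0 0 -0.4" --pt "0 0 0 0 -0.1" --pt "0 0 0 0 0" --pt "0 0 0 0 0"

```text
clock: 26.3
position: [0.4453, 0.2094, 0.028]
ee_rot: [1.0, -0.022, 0.0, 0.0]
ft_force: [0.0, -0.8, 0.3]
grip_width: 0.503
grasp_force: 0.0
```

Call:
carry_out --pt "0 0 -0.1 0 0" --pt "0 0 -0.4 0 0" --pt "0 0 -0.8 0 0" --pt "0 0 -1 0 0" --pt "0 0 -1 0 0"

```text
clock: 26.92
position: [0.4464, 0.2102, 0.1811]
ee_rot: [1.0, -0.022, 0.003, -0.0]
ft_force: [-0.6, -0.3, 0.2]
grip_width: 0.504
grasp_force: 0.0
```

```bash
python3 st.py; python3 - <<'E'
from h import *
c=camera("top"); r=outline_of("hook",c)
P=cloud(c,r[0]["region"]); print(len(P),P.min(0),P.max(0))
w=camera("wrist"); cv2.imwrite("pics/fin.png",np.hstack([cv2.resize(c["img"][110:330,110:410],(440,323)),cv2.resize(w["img"],(360,270)).repeat(1,0) if 0 else cv2.copyMakeBorder(cv2.resize(w["img"],(360,270)),0,53,0,0,0)])[:,:,::-1])
E
```

```text
t 26.925 yaw -2.5 tcp [0.4464 0.2102 0.1811] bend stack mm -51.2 342.9 Fstack -0.57 -0.36 0.18 tilt [ 0.0026 -0.0005] jt [ 0.29  0.19 -0.89  1.86  0.16  1.16 -2.27]
knob 20 0.0026293597924152375 -0.0008176265803654923
217 [0.45629182 0.16806449 0.00073786] [0.66085626 0.22945605 0.27046779]
```

View pics/fin.png

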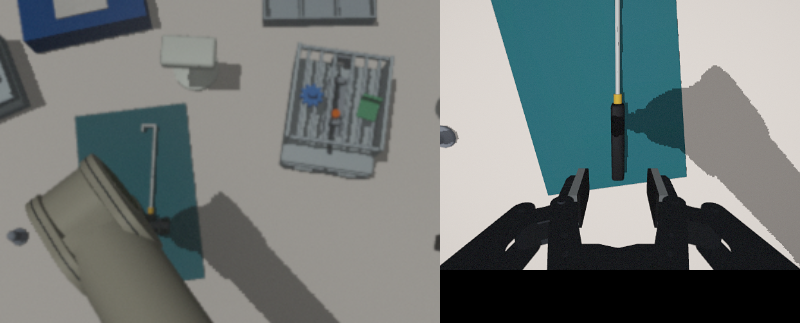

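The hook lies flat on the mat with the J at (150,127) in the left half. The knob is still drawn, at (336,113), and the gear, bracket and lamp are undisturbed. Nothing is touching the gripper, so I'm handing in.

```bash
python3 -c "
from workcell import ticket
print(ticket.hand_in())"
```

```text
the job is handed in; nothing more can be done
None
```

The bolt was drawn to its stop, held there at about 9 N for roughly a second, and left drawn; the hook is lying flat on the mat again and the job is handed in, finished at about 27 s on the robot's clock.

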